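Unlock a camera mast with a stylus, raise it to its second stop and hold it

TASK

Take the stylus out of its stand, press the small recessed red release button on the camera mast's base all the way in with the stylus's tip, and put the stylus back upright in its stand and let go of it. Then grip the mast's blue head, pull it straight up past the click of the first stop to the second stop at the end of its travel, and finish still holding it there, since it sinks back when let go. Do not disturb the other things on the desk.

Things in the scene. Friction and masses are not known exactly. Their poses are not given: they have to be found in the camera images.
- stylus: grey pen-like stylus, 125 mm long, round shank 10 mm thick with two thin orange rings, 30 g; its lowest 24 mm taper to a flat tip 5 mm thick. It stands upright, loose, in its stand. Origin at the tip's end, z along the stylus to its blunt upper end
- stand_mouth (a point): centre of the mouth of the stylus stand, 44 mm above the desk: a square wooden block 46 mm wide on a 70 mm foot, fixed to the desk, with one upright hole 13 mm wide (4 mm chamfer at the mouth) and 33 mm deep. The stylus standing in it has its tip 11 mm above the desk and its top 136 mm above the desk
- base: base of the camera mast, fixed to the desk: grey foot 150 x 70 mm, 19 mm high. Origin under its centre, x along its length. At x = -45 mm stands a black square block 42 mm wide, its top 40 mm above the desk, with the release button in it; at x = +40 mm stands the round telescopic mast (black clamp collar 33 mm wide, up to 78 mm above the desk, with a small thumb screw on its +y side)
- release_top (a point): centre of the top of the red release button, 10 mm wide, sunk 6 mm deep in the middle of an upright round hole 15 mm wide in the black block's top; fingers do not fit. Moves with the button
- release (a joint): travel of the release button, m: 0 out, 0.006 fully in. Springs back when let go; needs about 2 N to start and 5 N at the bottom. Pressed beyond about 0.0045 it throws off the mast's lock, which then stays off; until then the mast cannot be pulled up
- mast_grip (a point): centre of the mast's blue round head, upright cylinder 28 mm wide and 34 mm high (17 mm above and below this point) with a brass stud 6 mm wide and 8 mm high on top; 112 mm above the desk when the mast is down. Moves with the mast
- mast (a joint): extension of the mast straight up, m: 0 down; first stop (a click) at 0.05: from 0.038 to 0.062 a sprung ball resists, and it takes 6 to 10 N to pull past; second stop, the end of travel, at 0.10. Elsewhere it needs 3 to 6 N (weight about 2.2 N, weak return spring 25 N/m and friction) and sinks back when let go. The foot is fixed, the locked mast rises only 1 to 3 mm
- notes: bystander: pad of blue and yellow sticky notes, 76 x 77 x 18 mm, origin under its centre
- mouse: bystander: black computer mouse, 100 x 58 x 34 mm, origin under its centre
- eraser: bystander: blue and white eraser, 21 x 48 x 12 mm, origin under its centre
- clip: bystander: black binder clip, 30 x 52 x 18 mm, origin under its centre

How it is judged:
On the way, in this order (a step that is already met when the one before it is completed fails the run):
1. the release button is pressed in (at least 5 of its 6 mm) by the stylus (value of joint release above 0.005 m and contact force between stylus and release above 1 N), for 0.1 s.
2. the stylus stands in its stand again, let go (horizontal distance between stylus and stand_mouth below 0.008 m and height (world z) of stylus below 0.018 m and angle between stylus's own z axis and vertical below 0.2 rad and contact force between the fingers and stylus below 0.1 N), for 0.2 s.
3. the mast is pulled up to its second stop by the gripper (value of joint mast above 0.094 m and contact force between the fingers and mast above 1 N), for 0.2 s.
At the end, for the whole second after the job is handed in: The mast is at its second stop (within 6 mm of the end of its 100 mm travel), still, with the gripper holding it; the stylus stands in its stand (tip in the hole, less than 7 mm off its floor, within 0.2 rad of upright), not touched by the fingers (all of step 2 and all of step 3 and linear speed of mast below 0.02 m/s); the arm keeps its last pose, push and grip.
It fails at once if a bystander (notes, mouse, eraser, clip) is shifted by more than 20 mm (distance of any of notes, mouse, eraser, clip from where it was at the start of the episode above 0.02 m).
It also fails if it takes over 70 s, if anything falls off the work surface, if the arm or the gripper's body presses on something with over 40 N, if the wrist force passes 120 N, or if a joint passes its speed limit or range.

ROBOT

A 6-joint arm with a two-finger parallel gripper is mounted at the origin on a cart in front of the work surface, level with it; the furniture and walls round the work are solid. World frame = base frame: x ahead of the robot, y to its left, z up, the work surface at z = 0. Lengths are in m, angles in rad, forces in N, time in s.
With the tool pointing down it reaches from about 0.425 to 0.95 m from the base axis. Payload 3.5 kg.
Tool frame: the origin (TCP) lies between the finger pads; the fingertips stand finger_overhang ahead of it and the grasp point (between the pads) lies 5 mm behind it (finger_overhang is the distance from the TCP to the fingertips, in m); z points along the fingers, y is the line along which they close (so a half turn about z gives the same grasp; the last joint's range is limited). The gripper opens to 85 mm and grips with 20 to 120 N. Pads are 22 mm wide; open, the fingers measure 114 mm over their backs; the gripper's body (76 mm by 85 mm) begins 54 mm behind the grasp point. The pads swing forward as they close: fully open they stand 13 mm farther back than shut.
Start: joints at [-1.463, 0.286, 1.577, -0, 1.279, -0.15], TCP at [0.172, -0.653, 0.245] pointing down, gripper open.
Joint ranges: [-2.77, 2.77], [-0.9, 2.22], [0.21, 2.48], [-1.53, 4.67], [0.24, 2.81], [-2.84, 2.84]. Speed limits (rad/s): [2.79, 2.79, 3.14, 3.14, 3.14, 3.14].

INTERFACE

Orientations are given as a rotation vector (axis times angle).
In Python, from plant import * gives the robot as it stands. The module is installed in compiled form; this text tells all that it offers.
- The arm moves only by the tool apply_moves, never from a script. Its argument "motion" is one flat list of numbers, 4 for each row, row after row: the shift along the tool's x, y, z in mm, then the turn about the tool's z in rad. A call has 1 to 5 rows; each row shifts and turns the commanded pose from where the row before left it, along the tool's axes as they then stand; what a row does not reach is not made up. A row lasts 1/10 s, in which the tool goes at most 50 mm and 8.59 degrees, less where a joint would pass 70% of its speed; a pose out of reach is approached as far as the arm can. A call is refused whole if a number of a shift passes 50 or a number of a turn 0.15, either way. A call with a gripper value outside its range is refused whole. "fingers" is the finger opening in mm, from 0 to 85.4, set as the call begins (left out, the last holds). The fingers move at their own pace and stop on an object; "squeeze" is the grip in N (left out, the last holds). Time passes only in rows, so rows that do not move let the fingers close. It gives the time, the measured TCP pose, the force, the opening and the grip force at its end, in the units of the state.
- get_obs(): the state, without advancing time (a new reading comes with each control period).
- grab_frame(name): name is "scene" or "top" or "wrist"; returns a dict with "image" (384x512x3 uint8, red, green, blue), "depth" (384x512 float32, m along the optical axis (not along the pixel's ray), 0 where there is no reading), "camera_matrix" (3x3 intrinsics, pixels), "rvec" (rotation vector, rad) and "tvec" (3), from world to camera coordinates, as OpenCV has them. Camera axes: x right, y down, z forward; pixel columns grow to the right and rows downward; lengths in m; the calibration is good to about 2 mm. The wrist camera is an equidistant fisheye: a pixel r from the principal point sees the ray r / f radians off the axis. A picture is of the moment at which its call begins.
- finish_job(): hands the job in; it is judged then, once.
Trained networks look in a picture, given as the dict that the camera call returned (one of the last four; its "shot" number tells which), for a name from the list of things; names that differ only in an ending like _2 or _b are one class to them, and where a whole thing is asked for, a point or a joint stands for the part that bears it (a point fixed in the world has none). Each returns a list of dicts, best first, with "score" (0 to 1); they miss things now and then, are a little off and sometimes report something else, mostly with a low value. They report only what shows in the picture. A call takes as long as a camera call.
- spot_in(thing, picture): "box" ([centre column, centre row, width, height] in pixels, round what is visible of it).
- cut_out(thing, picture): "region" (384x512 bool, what is visible of it) and "box" ([centre column, centre row, width, height] in pixels, round what is visible of it).
The state is a dict: "clock": time; "joints": joint angles; "qvel": joint speeds; "joint_efforts": joint torques, N m; "eef_pos": TCP position; "eef_rot": TCP orientation; "wrist_force": force on the tool from outside, world axes, zero at the start; "ft_torque": the same for the moment, N m; "opening": finger opening in m; "gripper_force": force on a finger pad.
Only numpy, scipy, OpenCV 4.12 (cv2) and the standard library are available. Lean on these libraries where they do the work, as an engineer would, in place of code of your own. Each camera call takes 0.05 s, during which the arm holds its last target. There are 200 camera calls.

## Working session

There is one attempt and no reset: what is moved stays moved. The work goes in short steps, Python scripts to look and compute and a tool call to move; the robot and the scene stay as the last step left them, time stands still between calls to the robot, and variables do not carry over. Pictures are saved under pics/ and viewed, at most 10 in all, crops included, and the job is handed in when it is done.

Besides the shell and the picture viewer there is one more tool, called after "Call:" as name(argument=value, ...) on one line, values as JSON. apply_moves: Moves the arm, as the interface text tells. Its arguments: {"type":"object","properties":{"motion":{"type":"array"},"fingers":{"type":"number"},"squeeze":{"type":"number"}},"required":["motion"]}

```bash
mkdir -p pics
cat > h.py <<'E'
from plant import *
import numpy as np, cv2
def world(p,px,depth):
    K=p["camera_matrix"];R=cv2.Rodrigues(np.array(p["rvec"],float))[0];t=np.array(p["tvec"]).ravel()
    px=np.atleast_2d(px).astype(float);x=(px[:,0]-K[0,2])/K[0,0];y=(px[:,1]-K[1,2])/K[1,1]
    c=np.stack([x,y,np.ones_like(x)],1)*np.asarray(depth).reshape(-1,1)
    return (c-t)@R
def cloud(p,region):
    v,u=np.nonzero(region&(p["depth"]>0))
    return world(p,np.stack([u,v],1),p["depth"][v,u])
E
python3 - <<'E'
from h import *
s=get_obs();print(s)
for n in("scene","top"):
    p=grab_frame(n);cv2.imwrite(f"pics/{n}1.png",p["image"][:,:,::-1])
    R=cv2.Rodrigues(np.array(p["rvec"],float))[0];print(n,"cam",-R.T@np.array(p["tvec"]).ravel(),p["camera_matrix"][0,0])
    for th in["stylus","stand_mouth","base","release_top","mast_grip","notes","mouse","eraser","clip"]:
        r=cut_out(th,p)
        for d in r[:2]:
            c=cloud(p,d["region"])
            if len(c):
                print(th,round(d["score"],2),np.round(d["box"]),len(c),"med",np.median(c,0).round(3),"lo",np.percentile(c,3,axis=0).round(3),"hi",np.percentile(c,97,axis=0).round(3))
E
```

```text
{'clock': 0.0, 'joints': array([-1.46297540e+00,  2.87221650e-01,  1.57816338e+00,  2.86181232e-05,
        1.27862057e+00, -1.50014815e-01]), 'qvel': array([-7.91987450e-05, -4.48653820e-04, -7.89115879e-04, -7.96573957e-04,
       -1.09657495e-03, -8.49512199e-04]), 'joint_efforts': array([ 1.98517246e-04, -4.05986774e+01, -2.92625785e+01, -2.12370414e-04,
        5.83017463e-03,  4.78247543e-06]), 'eef_pos': array([ 0.17207471, -0.65205486,  0.24391719]), 'eef_rot': array([-3.11313229e+00, -4.03563557e-01, -1.22885213e-04]), 'wrist_force': array([-0.46424095, -0.09945702,  0.20565677]), 'ft_torque': array([-0.00947736,  0.01084529, -0.01167759]), 'gripper_force': 0.0, 'opening': 0.08534000127808865}
scene cam [0.01700506 0.4824601  0.80556292] 488.6128516224454
stylus 0.46 [321. 174.   4.  37.] 90 med [ 0.555 -0.043  0.082] lo [ 0.552 -0.046  0.048] hi [ 0.558 -0.04   0.133]
stand_mouth 0.81 [316. 197.  46.  37.] 929 med [ 0.546 -0.033  0.02 ] lo [ 0.519 -0.08   0.   ] hi [ 0.58  -0.008  0.044]
stand_mouth 0.71 [320. 174.   9.  37.] 150 med [ 0.555 -0.043  0.093] lo [ 0.552 -0.049
[... 1040 characters left out ...]
 0.02 ] lo [0.477 0.276 0.014] hi [0.616 0.342 0.129]
mast_grip 0.64 [177. 198.  16.  10.] 116 med [0.586 0.309 0.128] lo [0.576 0.299 0.102] hi [0.598 0.322 0.135]
notes 0.9 [255. 239.  33.  26.] 830 med [0.495 0.128 0.017] lo [0.459 0.092 0.013] hi [0.53  0.163 0.02 ]
eraser 0.6 [174. 198.  13.  14.] 137 med [0.586 0.31  0.128] lo [0.574 0.3   0.102] hi [0.598 0.324 0.135]
eraser 0.45 [250. 185.  20.   6.] 132 med [0.638 0.132 0.011] lo [0.627 0.111 0.003] hi [0.648 0.153 0.014]
clip 0.57 [245. 201.  12.  13.] 127 med [0.592 0.15  0.007] lo [ 0.576  0.136 -0.002] hi [0.607 0.163 0.014]
clip 0.42 [173. 198.  14.  14.] 145 med [0.586 0.311 0.128] lo [0.574 0.3   0.017] hi [0.604 0.342 0.135]
```

```bash
python3 -c "
import cv2
a=cv2.imread('pics/scene1.png')[130:320,120:360];b=cv2.imread('pics/top1.png')[150:270,140:360]
a=cv2.resize(a,None,fx=2.6,fy=2.6,interpolation=2);cv2.imwrite('pics/a.png',a)
b=cv2.resize(b,None,fx=3.5,fy=3.5,interpolation=2);cv2.imwrite('pics/b.png',b)"
```

```text
(no output)
```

View pics/a.png

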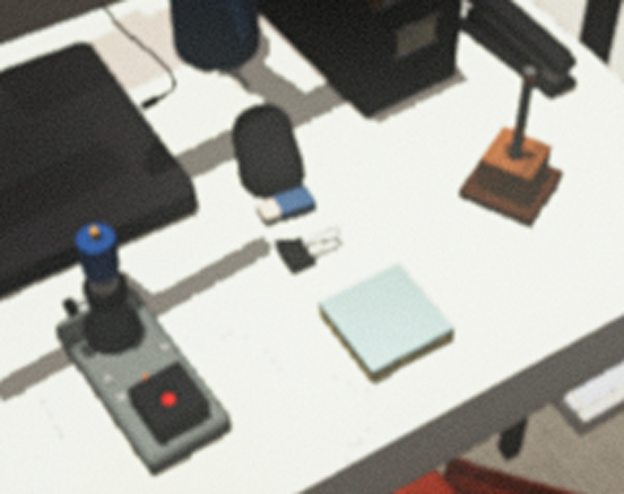

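View pics/b.png

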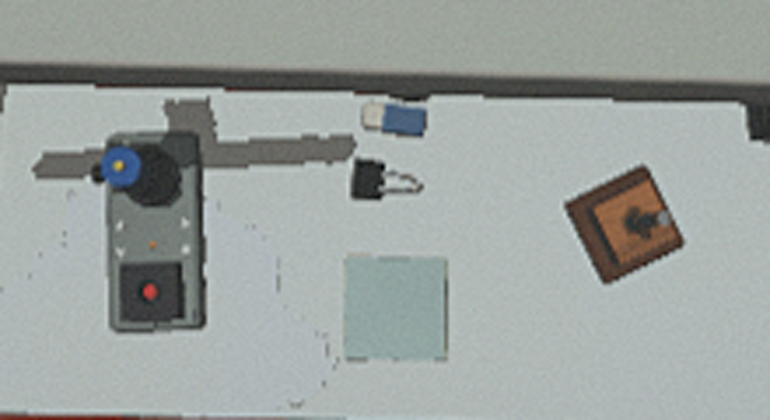

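Run:
```python
from h import *
P={n:grab_frame(n) for n in("scene","top")}
def ray(p,px):
    K=p["camera_matrix"];R=cv2.Rodrigues(np.array(p["rvec"],float))[0];t=np.array(p["tvec"]).ravel()
    d=R.T@np.linalg.solve(K,[px[0],px[1],1]);return -R.T@t,d/np.linalg.norm(d)
def tri(a,b):
    A=0;B=0
    for c,d in(a,b):
        M=np.eye(3)-np.outer(d,d);A=A+M;B=B+M@c
    x=np.linalg.solve(A,B);return x.round(4),[round(float(np.linalg.norm((np.eye(3)-np.outer(d,d))@(x-c))),4) for c,d in(a,b)]
win={"scene":(165,270,200,300),"top":(170,225,195,245)}
rr={};yy={}
for n,p in P.items():
    hsv=cv2.cvtColor(p["image"],cv2.COLOR_RGB2HSV)
    x0,y0,x1,y1=win[n]
    m=((hsv[...,0]<8)|(hsv[...,0]>172))&(hsv[...,1]>150)&(hsv[...,2]>110)
    mm=np.zeros_like(m);mm[y0:y1,x0:x1]=m[y0:y1,x0:x1];v,u=np.nonzero(mm)
    rr[n]=ray(p,(u.mean(),v.mean()));print(n,"red",u.mean(),v.mean(),len(u),np.median(cloud(p,mm),0))
    # blue head
    m=(hsv[...,0]>100)&(hsv[...,0]<125)&(hsv[...,1]>140)
    w={"scene":(140,210,172,250),"top":(160,185,185,210)}[n];mm=np.zeros_like(m);mm[w[1]:w[3],w[0]:w[2]]=m[w[1]:w[3],w[0]:w[2]]
    c=cloud(p,mm);t=c[(c[:,2]>.122)&(c[:,2]<.14)];print(n,"head top",t.min(0),t.max(0),t.mean(0))
    # stylus
    d=p["depth"];c=cloud(p,d>0);s=c[(np.abs(c[:,0]-.557)<.03)&(np.abs(c[:,1]+.043)<.03)&(c[:,2]>.052)&(c[:,2]<.16)]
    for z in(.06,.08,.1,.12,.135):
        q=s[np.abs(s[:,2]-z)<.01]
        if len(q):print(n,"sty",z,q.mean(0).round(4),len(q))
    b=c[(np.abs(c[:,0]-.557)<.05)&(np.abs(c[:,1]+.043)<.05)&(np.abs(c[:,2]-.044)<.004)]
    if len(b)>5:print(n,"block",len(b),cv2.minAreaRect(b[:,:2].astype(np.float32)*1000),b[:,2].mean())
    f=c[(np.abs(c[:,0]-.55)<.1)&(np.abs(c[:,1]-.31)<.06)&(np.abs(c[:,2]-.019)<.005)];print(n,"foot",len(f),cv2.minAreaRect(f[:,:2].astype(np.float32)*1000))
    f=c[(np.abs(c[:,0]-.5)<.04)&(np.abs(c[:,1]-.31)<.04)&(np.abs(c[:,2]-.040)<.005)];print(n,"blk",len(f),cv2.minAreaRect(f[:,:2].astype(np.float32)*1000))
    for y in(-.1,0,.1,.2,.3,.4):
        q=c[(np.abs(c[:,1]-y)<.03)&(c[:,2]>.15)&(c[:,0]>.3)]
        if len(q):print(n,"high",y,np.percentile(q,[1,99],axis=0).round(3).tolist())
    q=c[(np.abs(c[:,1]-.33)<.1)&(c[:,2]>.01)&(c[:,0]>.63)]
    if len(q):print(n,"laptop",np.percentile(q,[1,50,99],axis=0).round(3).tolist())
print("button",tri(rr["scene"],rr["top"]))
```

```text
scene red 184.5 283.0 26 [0.50067323 0.30874    0.03228496]
scene head top [0.56950197 0.30082554 0.12401643] [0.59547191 0.32693017 0.13033604] [0.58112428 0.31499717 0.12760696]
scene sty 0.06 [ 0.5555 -0.0435  0.0608] 26
scene sty 0.08 [ 0.5556 -0.0436  0.0788] 32
scene sty 0.1 [ 0.5555 -0.0433  0.0999] 33
scene sty 0.12 [ 0.5558 -0.0438  0.1194] 34
scene sty 0.135 [ 0.5567 -0.0445  0.1315] 28
scene block 278 ((556.9664916992188, -43.953025817871094), (46.907188415527344, 49.077213287353516), 28.18486785888672) 0.042235440625701094
scene foot 1326 ((541.8651123046875, 312.68182373046875), (148.6921844482422, 69.62370300292969), 3.4628543853759766)
scene blk 440 ((499.0693664550781, 309.403564453125), (44.94328308105469, 42.218101501464844), 3.337789297103882)
scene high -0.1 [[0.722, -0.123, 0.153], [0.968, -0.07, 0.313]]
scene high 0 [[0.723, -0.029, 0.152], [0.97, 0.029, 0.313]]
scene high 0.1 [[0.964, 0.07, 0.152], [0.972, 0.129, 0.335]]
scene high 0.2 [[0.964, 0.171, 0.153], [0.972, 0.229, 0.358]]
scene high 0.3 [[0.964, 0.271, 0.153], [0.972, 0.329, 0.381]]
scene high 0.4 [[0
[... 633 characters left out ...]
2956161499023) 0.04336097000744134
top foot 889 ((547.185546875, 310.13189697265625), (148.6913604736328, 68.58325958251953), 3.9224555492401123)
top blk 251 ((502.2357177734375, 307.83319091796875), (41.60940933227539, 42.341270446777344), 4.318831443786621)
top high -0.1 [[0.571, -0.091, 0.624], [0.726, -0.07, 0.657]]
top high 0 [[0.571, -0.029, 0.633], [0.722, 0.029, 0.657]]
top high 0.1 [[0.571, 0.071, 0.632], [0.719, 0.129, 0.657]]
top high 0.2 [[0.571, 0.171, 0.633], [0.715, 0.229, 0.718]]
top high 0.3 [[0.571, 0.271, 0.632], [0.667, 0.329, 0.722]]
top laptop [[0.631, 0.231, 0.654], [0.659, 0.279, 0.672], [0.701, 0.343, 0.722]]
button (array([0.5012, 0.3084, 0.0307]), [0.0004, 0.0004])
```

Call:
apply_moves(motion=[0,0,0,0.15,0,0,0,0.108,26,-40,0,0,26,-40,0,0,26,-40,0,0], fingers=60, squeeze=60)

```text
clock: 1.6
eef_pos: [0.2506, -0.5315, 0.2451]
eef_rot: [-3.141, 0.002, -0.0]
wrist_force: [0.3, -0.6, 0.7]
opening: 0.0602
gripper_force: 0.0
```

Call:
apply_moves(motion=[26,-40,0,0,26,-40,0,0,26,-40,0,0,26,-40,0,0,26,-40,0,0])

```text
clock: 2.1
eef_pos: [0.3809, -0.331, 0.2457]
eef_rot: [3.141, -0.001, 0.001]
wrist_force: [0.2, 0.6, 0.2]
opening: 0.0601
gripper_force: 0.0
```

Call:
apply_moves(motion=[26,-40,0,0,26,-40,0,0,26,-40,0,0,26,-40,0,0,0,0,0,0])

```text
clock: 2.6
eef_pos: [0.4862, -0.1683, 0.2457]
eef_rot: [-3.14, -0.01, -0.002]
wrist_force: [0.2, -0.2, 0.2]
opening: 0.0599
gripper_force: 0.0
```

Call:
apply_moves(motion=[23,-40,0,0,24,-40,0,0,25,-43,0,0,0,0,0,0])

```text
clock: 3.0
eef_pos: [0.5579, -0.0459, 0.2455]
eef_rot: [-3.14, -0.008, -0.002]
wrist_force: [-0.2, -0.3, 0.2]
opening: 0.0601
gripper_force: 0.0
```

```bash
cat >> h.py <<'E'
def frays(p,px):
    K=p["camera_matrix"];R=cv2.Rodrigues(np.array(p["rvec"],float))[0];t=np.array(p["tvec"]).ravel()
    px=np.atleast_2d(px).astype(float);x=(px[:,0]-K[0,2])/K[0,0];y=(px[:,1]-K[1,2])/K[1,1];r=np.hypot(x,y)+1e-12
    d=np.stack([np.sin(r)*x/r,np.sin(r)*y/r,np.cos(r)],1);return -R.T@t,d@R
def fcloud(p,region):
    v,u=np.nonzero(region&(p["depth"]>0));c,d=frays(p,np.stack([u,v],1))
    R=cv2.Rodrigues(np.array(p["rvec"],float))[0];k=d@R[2]
    return c+d*(p["depth"][v,u]/k)[:,None]
E
python3 - <<'E'
from h import *
print(get_obs()["eef_pos"],get_obs()["eef_rot"])
p=grab_frame("wrist");cv2.imwrite("pics/w1.png",p["image"][:,:,::-1])
R=cv2.Rodrigues(np.array(p["rvec"],float))[0];print("cam",-R.T@np.array(p["tvec"]).ravel(),R[2],p["camera_matrix"])
c=fcloud(p,p["depth"]>0)
b=c[(np.abs(c[:,0]-.557)<.05)&(np.abs(c[:,1]+.043)<.05)&(np.abs(c[:,2]-.044)<.003)]
print("block",len(b),cv2.minAreaRect(b[:,:2].astype(np.float32)*1000),b[:,2].mean())
s=c[(np.abs(c[:,0]-.557)<.03)&(np.abs(c[:,1]+.043)<.03)&(c[:,2]>.052)&(c[:,2]<.145)]
for z in(.06,.08,.1,.12,.135):
    q=s[np.abs(s[:,2]-z)<.01]
    if len(q):print("sty",z,q.mean(0).round(4),q.min(0).round(4),q.max(0).round(4),len(q))
for th in("stylus","stand_mouth"):
    for d in cut_out(th,p)[:2]:print(th,d["score"],d["box"])
E
```

```text
[ 0.55786214 -0.04588302  0.24554369] [-3.14032155e+00 -8.19196842e-03 -1.87463396e-03]
cam [ 0.64061688 -0.04629173  0.37383658] [-3.18574910e-01 -7.51094357e-05 -9.47897685e-01] [[297.31863964   0.         260.93875217]
 [  0.         297.31863964 192.74093245]
 [  0.           0.           1.        ]]
block 1233 ((561.1865844726562, -46.48135757446289), (45.80746841430664, 46.020050048828125), 27.523134231567383) 0.04340167442618187
sty 0.06 [ 0.5654 -0.0461  0.0604] [ 0.5634 -0.0506  0.0523] [ 0.5667 -0.0418  0.0676] 31
sty 0.08 [ 0.5651 -0.0468  0.0795] [ 0.5602 -0.0515  0.0704] [ 0.5668 -0.042   0.0894] 51
sty 0.1 [ 0.5649 -0.0463  0.0999] [ 0.5606 -0.0512  0.0904] [ 0.5664 -0.0415  0.1097] 58
sty 0.12 [ 0.5653 -0.0465  0.1203] [ 0.5622 -0.0515  0.1101] [ 0.5666 -0.0417  0.13  ] 64
sty 0.135 [ 0.5625 -0.0465  0.134 ] [ 0.5567 -0.0515  0.125 ] [ 0.5666 -0.042   0.1367] 138
stylus 0.79 [262.7, 180.1, 17.6, 37.8]
stand_mouth 0.72 [262.6, 159.6, 71.3, 72.8]
```

View pics/w1.png

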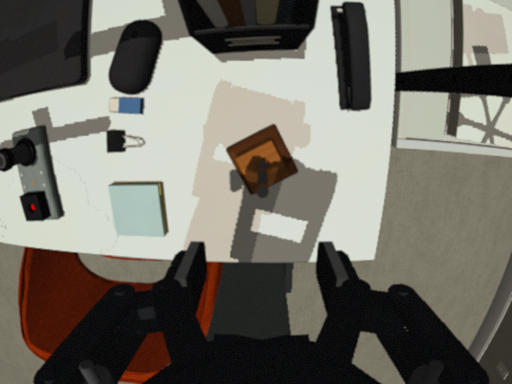

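Call:
apply_moves(motion=[3.5,0.8,30,0,0,0,40,0,0,0,35,0,0,0,28,0,0,0,0,0])

```text
clock: 3.65
eef_pos: [0.5558, -0.0515, 0.1076]
eef_rot: [-3.139, 0.005, 0.015]
wrist_force: [-0.2, 0.4, 1.0]
opening: 0.0599
gripper_force: 0.0
```

Call:
apply_moves(motion=[0,0,0,0,0,0,0,0,0,0,0,0,0,0,0,0,0,0,0,0], fingers=0, squeeze=60)

```text
clock: 4.15
eef_pos: [0.5611, -0.0496, 0.1146]
eef_rot: [-3.139, 0.002, -0.006]
wrist_force: [0.0, 5.3, 5.8]
opening: 0.0084
gripper_force: 58.7
```

Call:
apply_moves(motion=[0,0,0,0,0,0,0,0,0,0,0,0])

```text
clock: 4.45
eef_pos: [0.5611, -0.0495, 0.1145]
eef_rot: [-3.14, 0.001, -0.005]
wrist_force: [-0.5, 5.1, 5.7]
opening: 0.0086
gripper_force: 58.7
```

Run:
```python
from h import *
s=get_obs();print(s["eef_pos"],s["eef_rot"],s["wrist_force"],s["ft_torque"],s["opening"])
p=grab_frame("wrist");q=grab_frame("scene")
a=cv2.resize(p["image"][100:300,160:360],(400,400),interpolation=2);b=cv2.resize(q["image"][100:220,260:380],(400,400),interpolation=2)
cv2.imwrite("pics/g1.png",np.hstack([a,b])[:,:,::-1])
```

```text
[ 0.56108994 -0.04951844  0.11454274] [-3.13983436e+00  8.01105270e-04 -5.33984770e-03] [-0.51822208  5.12455432  5.74755499] [1.13014771 0.05226503 0.03437871] 0.00863231497349474
```

View pics/g1.png

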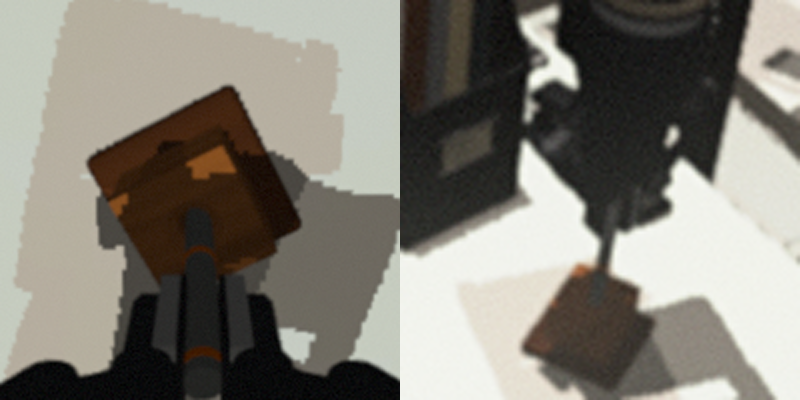

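Call:
apply_moves(motion=[0,-1.5,-2,0,0,-1,0,0,0,0,0,0,0,0,0,0])

```text
clock: 4.95
eef_pos: [0.5601, -0.0483, 0.1147]
eef_rot: [3.141, -0.0, 0.002]
wrist_force: [0.6, 1.3, 2.3]
opening: 0.0085
gripper_force: 58.6
```

Call:
apply_moves(motion=[0,-0.5,0,0,0,0,-10,0,0,0,-20,0,0,0,-25,0,0,0,-20,0])

```text
clock: 5.45
eef_pos: [0.5592, -0.0478, 0.1904]
eef_rot: [3.141, -0.0, -0.002]
wrist_force: [-0.1, -0.1, -0.6]
opening: 0.0084
gripper_force: 58.4
```

Call:
apply_moves(motion=[0,0,0,0,0,0,0,0,0,0,0,0,0,0,0,0])

```text
clock: 5.85
eef_pos: [0.5587, -0.0474, 0.1875]
eef_rot: [-3.141, 0.0, 0.005]
wrist_force: [0.2, -0.3, -0.4]
opening: 0.0086
gripper_force: 58.5
```

```bash
cat > sty.py <<'E'
from h import *
s=get_obs();t=s["eef_pos"];print(t,s["eef_rot"],s["wrist_force"],s["opening"])
for n in("scene","wrist"):
    p=grab_frame(n);c=(fcloud if n=="wrist" else lambda p,r:cloud(p,r))(p,p["depth"]>0)
    q=c[(np.abs(c[:,0]-t[0])<.03)&(np.abs(c[:,1]-t[1])<.03)&(c[:,2]<t[2]-.025)&(c[:,2]>t[2]-.13)]
    for dz in(-.035,-.05,-.065,-.08,-.09,-.098,-.105):
        k=q[np.abs(q[:,2]-t[2]-dz)<.006]
        if len(k)>3:print(n,dz,"mid rel TCP",((k.min(0)+k.max(0))/2-t).round(4),"w",np.ptp(k,axis=0).round(4),len(k))
    if len(q):print(n,"lowest",(q[:,2].min()-t[2]).round(4))
    if n=="wrist":
        b=c[(np.abs(c[:,0]-.5)<.035)&(np.abs(c[:,1]-.31)<.035)&(np.abs(c[:,2]-.040)<.004)]
        if len(b)>50:print("button block",len(b),cv2.minAreaRect(b[:,:2].astype(np.float32)*1000))
E
python3 sty.py
```

```text
[ 0.55871888 -0.04738409  0.18751125] [-3.14084937e+00  3.45482100e-04  5.20730516e-03] [ 0.19659123 -0.28832275 -0.39623141] 0.00861910736477417
scene -0.035 mid rel TCP [-0.0049  0.0026 -0.0351] w [0.01   0.0081 0.0116] 24
scene -0.05 mid rel TCP [-0.0047  0.0027 -0.0499] w [0.0097 0.0079 0.0109] 20
scene -0.065 mid rel TCP [-0.0049  0.0025 -0.0649] w [0.0083 0.0078 0.0105] 18
scene -0.08 mid rel TCP [-0.0057  0.003  -0.0801] w [0.0073 0.0053 0.0112] 15
scene -0.09 mid rel TCP [-0.0055  0.0024 -0.0902] w [0.0038 0.0069 0.0089] 11
scene -0.098 mid rel TCP [-0.0053  0.0019 -0.0965] w [0.0022 0.0038 0.0072] 7
scene -0.105 mid rel TCP [-0.0042  0.0021 -0.1023] w [0.003  0.0033 0.0048] 5
scene lowest -0.1047
wrist -0.035 mid rel TCP [ 0.0026 -0.     -0.0351] w [0.0059 0.0101 0.0118] 139
wrist -0.05 mid rel TCP [ 0.0026  0.     -0.05  ] w [0.0049 0.0095 0.0118] 103
wrist -0.065 mid rel TCP [ 0.0028  0.0005 -0.0651] w [0.0045 0.0094 0.0118] 88
wrist -0.08 mid rel TCP [ 0.0022  0.0005 -0.0799] w [0.0053 0.0098 0.0111] 55
wrist -0.09 mid rel TCP [ 0.0027  0.0006 -0.0904] w [0.0027 0.0054 0.0103] 18
wrist -0.098 mid rel TCP [ 0.0017  0.0006 -0.0983] w [0.0016 0.0041 0.0088] 23
wrist -0.105 mid rel TCP [ 0.0016  0.0006 -0.1013] w [0.0013 0.0041 0.003 ] 10
wrist lowest -0.1027
button block 442 ((501.2068176269531, 307.7802734375), (43.109012603759766, 44.471397399902344), 3.221381425857544)
```

Call:
apply_moves(motion=[-7,-30,0,0,-7,-40,0,0,-7,-45,0,0,-7,-45,0,0,-7,-45,0,0])

```text
clock: 6.45
eef_pos: [0.5241, 0.159, 0.1889]
eef_rot: [3.141, -0.001, -0.001]
wrist_force: [0.3, -0.4, -0.7]
opening: 0.0086
gripper_force: 58.5
```

Call:
apply_moves(motion=[-7,-45,0,0,-7,-45,0,0,-7,-40,0,0,-2,-20,0,0,0,0,0,0])

```text
clock: 6.95
eef_pos: [0.5008, 0.3098, 0.1887]
eef_rot: [-3.142, -0.006, 0.001]
wrist_force: [0.2, 0.2, -0.1]
opening: 0.0088
gripper_force: 58.5
```

Call:
apply_moves(motion=[0,0,10,0,0,0,10,0,0,0,0,0,0,0,0,0,0,0,0,0])

```text
clock: 7.45
eef_pos: [0.5022, 0.3068, 0.1694]
eef_rot: [-3.142, 0.002, -0.0]
wrist_force: [0.2, -0.3, -0.2]
opening: 0.0085
gripper_force: 58.5
```

```bash
python3 sty.py
python3 - <<'E'
from h import *
p=grab_frame("wrist");q=grab_frame("scene")
hsv=cv2.cvtColor(p["image"],cv2.COLOR_RGB2HSV);m=((hsv[...,0]<8)|(hsv[...,0]>172))&(hsv[...,1]>150)&(hsv[...,2]>80)
c=fcloud(p,m);c=c[(np.abs(c[:,0]-.5)<.03)&(np.abs(c[:,1]-.31)<.03)];print("red",len(c),c.mean(0),c.min(0),c.max(0))
a=cv2.resize(p["image"][100:300,160:360],(400,400),interpolation=2);b=cv2.resize(q["image"][190:310,120:240],(400,400),interpolation=2)
cv2.imwrite("pics/g2.png",np.hstack([a,b])[:,:,::-1])
E
```

```text
[0.50218364 0.30682642 0.16944342] [-3.14157648e+00  2.06217819e-03 -2.91763623e-04] [ 0.22430742 -0.31939726 -0.24698668] 0.008452457723586404
scene -0.035 mid rel TCP [-0.0059  0.0011 -0.0348] w [0.0059 0.0098 0.0109] 26
scene -0.05 mid rel TCP [-0.0059  0.0011 -0.0501] w [0.0051 0.01   0.0108] 25
scene -0.065 mid rel TCP [-0.0054  0.002  -0.0651] w [0.0067 0.0083 0.0117] 24
scene -0.08 mid rel TCP [-0.006   0.0013 -0.0801] w [0.0044 0.0092 0.0114] 20
scene -0.09 mid rel TCP [-0.0052  0.0023 -0.0896] w [0.0041 0.0049 0.0113] 12
scene -0.098 mid rel TCP [-0.0045  0.0017 -0.0976] w [0.0044 0.0036 0.0091] 9
scene -0.105 mid rel TCP [-0.0038  0.0022 -0.1022] w [0.0059 0.0023 0.0061] 6
scene lowest -0.13
wrist -0.035 mid rel TCP [ 0.0024  0.0002 -0.0349] w [0.0062 0.0101 0.0118] 145
wrist -0.05 mid rel TCP [ 0.0025  0.0002 -0.05  ] w [0.0051 0.0094 0.0118] 96
wrist -0.065 mid rel TCP [ 0.0028  0.0006 -0.065 ] w [0.0047 0.0094 0.0117] 85
wrist -0.08 mid rel TCP [ 0.0025  0.0007 -0.0799] w [0.0053 0.0098 0.0113] 53
wrist -0.09 mid rel TCP [ 0.0027  0.0007 -0.09  ] w [0.0029 0.0054 0.0113] 20
wrist -0.098 mid rel TCP [ 0.0021  0.0008 -0.0983] w [0.0021 0.0041 0.0107] 24
wrist -0.105 mid rel TCP [ 0.0017  0.0008 -0.1017] w [0.0015 0.0041 0.0041] 10
wrist lowest -0.13
button block 1697 ((501.74481201171875, 308.71356201171875), (42.625911712646484, 42.24916458129883), 3.424711227416992)
red 65 [0.50251042 0.30831439 0.04415968] [0.49759505 0.28877894 0.03216329] [0.5097719  0.32435183 0.17548414]
```

View pics/g2.png

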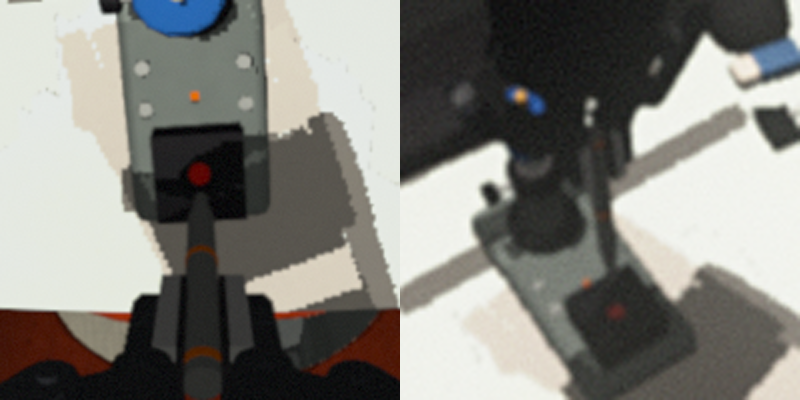

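Call:
apply_moves(motion=[-0.5,-1,12,0,0,0,10,0,0,0,9,0,0,0,3,0,0,0,3,0])

```text
clock: 8.15
eef_pos: [0.5017, 0.3087, 0.1336]
eef_rot: [3.141, 0.0, -0.0]
wrist_force: [-2.6, -0.9, 10.8]
opening: 0.0089
gripper_force: 59.8
```

Call:
apply_moves(motion=[0,0,2,0,0,0,0,0,0,0,0,0])

```text
clock: 8.45
eef_pos: [0.5026, 0.3088, 0.1314]
eef_rot: [-3.14, 0.0, -0.006]
wrist_force: [2.1, 0.2, 4.0]
opening: 0.0086
gripper_force: 59.2
```

Call:
apply_moves(motion=[0,0,2,0,0,0,1,0,0,0,0,0,0,0,0,0])

```text
clock: 8.85
eef_pos: [0.5033, 0.3091, 0.1308]
eef_rot: [-3.14, 0.0, -0.007]
wrist_force: [-0.5, -1.0, 12.4]
opening: 0.0086
gripper_force: 60.0
```

Call:
apply_moves(motion=[0,0,-5,0,0,0,-10,0,0,0,-20,0,0,0,-27,0,0,20,0,0])

```text
clock: 9.35
eef_pos: [0.5021, 0.2901, 0.1927]
eef_rot: [-3.139, -0.003, -0.006]
wrist_force: [0.5, 0.1, 0.1]
opening: 0.0083
gripper_force: 58.6
```

Call:
apply_moves(motion=[8,35,0,0,8,45,0,0,8,45,0,0,8,45,0,0,8,45,0,0])

```text
clock: 9.85
eef_pos: [0.5398, 0.072, 0.1881]
eef_rot: [-3.141, -0.0, 0.007]
wrist_force: [-0.5, 0.4, -0.2]
opening: 0.0084
gripper_force: 58.6
```

Call:
apply_moves(motion=[8,45,0,0,7,40,0,0,3.5,25,0,0,0,11,0,0,0,0,0,0])

```text
clock: 10.35
eef_pos: [0.5588, -0.0481, 0.1883]
eef_rot: [-3.14, 0.004, 0.004]
wrist_force: [0.0, 0.5, -0.5]
opening: 0.0086
gripper_force: 58.6
```

Call:
apply_moves(motion=[0,0,10,0,0,0,10,0,0,0,0,0,0,0,0,0,0,0,0,0])

```text
clock: 10.85
eef_pos: [0.5599, -0.047, 0.1695]
eef_rot: [3.142, 0.001, 0.0]
wrist_force: [0.3, -0.3, -0.6]
opening: 0.0088
gripper_force: 58.6
```

```bash
python3 sty.py
python3 - <<'E'
from h import *
p=grab_frame("wrist");c=fcloud(p,p["depth"]>0)
b=c[(np.abs(c[:,0]-.557)<.05)&(np.abs(c[:,1]+.043)<.05)&(np.abs(c[:,2]-.044)<.003)]
print("block",len(b),cv2.minAreaRect(b[:,:2].astype(np.float32)*1000),b[:,2].mean())
b=c[(np.abs(c[:,0]-.557)<.07)&(np.abs(c[:,1]+.043)<.07)&(c[:,2]>.004)&(c[:,2]<.05)]
print("all",len(b),cv2.minAreaRect(b[:,:2].astype(np.float32)*1000))
a=cv2.resize(p["image"][120:270,185:335],(600,600),interpolation=2);cv2.imwrite("pics/g3.png",a[:,:,::-1])
E
```

```text
[ 0.55986781 -0.04697872  0.16946778] [3.14157807e+00 1.17678846e-03 2.99695894e-04] [ 0.32434684 -0.34644262 -0.60512529] 0.008773821251578936
scene -0.035 mid rel TCP [-0.0062  0.0013 -0.0343] w [0.008  0.0101 0.0107] 23
scene -0.05 mid rel TCP [-0.0053  0.0022 -0.0493] w [0.0061 0.0089 0.0105] 16
scene -0.065 mid rel TCP [-0.005   0.0024 -0.0655] w [0.0071 0.0096 0.0107] 22
scene -0.08 mid rel TCP [-0.0034  0.0027 -0.08  ] w [0.0094 0.0095 0.0118] 19
scene -0.09 mid rel TCP [-0.0045  0.0027 -0.0905] w [0.0042 0.0057 0.0095] 13
scene -0.098 mid rel TCP [-0.0044  0.0014 -0.0967] w [0.0038 0.0065 0.0093] 11
scene -0.105 mid rel TCP [-0.0046  0.0011 -0.1026] w [0.0022 0.0058 0.005 ] 5
scene lowest -0.13
wrist -0.035 mid rel TCP [ 0.0023 -0.0002 -0.035 ] w [0.0062 0.0101 0.012 ] 154
wrist -0.05 mid rel TCP [ 0.0027 -0.0002 -0.05  ] w [0.0046 0.0094 0.0119] 96
wrist -0.065 mid rel TCP [ 0.0032  0.0002 -0.0653] w [0.0046 0.0093 0.0113] 86
wrist -0.08 mid rel TCP [ 0.0025  0.0002 -0.0798] w [0.0051 0.0097 0.0114] 55
wrist -0.09 mid rel TCP [ 0.003   0.0003 -0.0904] w [0.0024 0.0054 0.0103] 20
wrist -0.098 mid rel TCP [ 0.0022  0.0004 -0.0988] w [0.0016 0.0041 0.0096] 24
wrist -0.105 mid rel TCP [ 0.0021  0.0004 -0.1017] w [0.0014 0.0041 0.0037] 11
wrist lowest -0.13
button block 261 ((501.7606506347656, 301.88134765625), (42.62620162963867, 32.883602142333984), 4.042290687561035)
block 2068 ((561.1806640625, -46.50359344482422), (46.672332763671875, 46.271156311035156), 27.450790405273438) 0.04338031646358057
all 4332 ((561.35791015625, -46.50617599487305), (69.74254608154297, 70.10743713378906), 27.60626983642578)
```

View pics/g3.png

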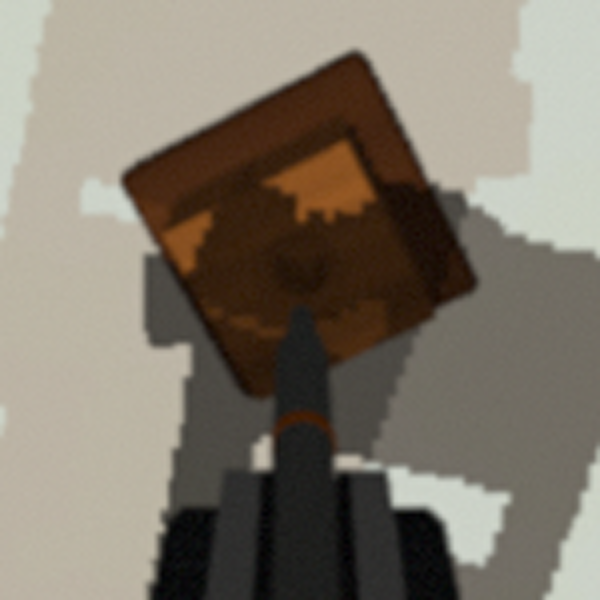

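Call:
apply_moves(motion=[0.7,0,15,0,0,0,10,0,0,0,9,0,0,0,9,0,0,0,9,0])

```text
clock: 11.5
eef_pos: [0.5602, -0.0475, 0.1161]
eef_rot: [-3.141, 0.001, 0.001]
wrist_force: [0.2, 0.3, -0.1]
opening: 0.0086
gripper_force: 58.6
```

Call:
apply_moves(motion=[0,0,0,0,0,0,0,0,0,0,0,0])

```text
clock: 11.8
eef_pos: [0.5607, -0.0476, 0.1178]
eef_rot: [3.141, -0.0, 0.001]
wrist_force: [0.6, 1.1, -0.0]
opening: 0.0084
gripper_force: 58.7
```

Call:
apply_moves(motion=[0,0,2,0,0,0,0,0])

```text
clock: 12.0
eef_pos: [0.5604, -0.0476, 0.1154]
eef_rot: [3.142, -0.0, 0.0]
wrist_force: [0.6, 0.4, -0.1]
opening: 0.0087
gripper_force: 58.7
```

Call:
apply_moves(motion=[0,0,0,0,0,0,0,0,0,0,0,0,0,0,0,0,0,0,0,0], fingers=60)

```text
clock: 12.5
eef_pos: [0.5605, -0.0476, 0.1154]
eef_rot: [3.142, -0.0, 0.0]
wrist_force: [-0.3, -0.5, -0.5]
opening: 0.0598
gripper_force: 0.0
```

Call:
apply_moves(motion=[0,0,-15,0,0,0,-35,0,0,0,-45,0,0,0,0,0,0,0,0,0])

```text
clock: 13.0
eef_pos: [0.5616, -0.0479, 0.2134]
eef_rot: [3.14, -0.0, 0.008]
wrist_force: [-0.2, 1.1, -0.6]
opening: 0.06
gripper_force: 0.0
```

Run:
```python
from h import *
print(get_obs()["eef_pos"])
p=grab_frame("wrist");c=fcloud(p,p["depth"]>0)
s=c[(np.abs(c[:,0]-.557)<.03)&(np.abs(c[:,1]+.043)<.03)&(c[:,2]>.052)&(c[:,2]<.145)]
print(s[:,2].max())
for z in(.06,.08,.1,.12,.135):
    q=s[np.abs(s[:,2]-z)<.01]
    if len(q):print("sty",z,((q.min(0)+q.max(0))/2).round(4),len(q))
m=np.zeros(p["depth"].shape,bool);hsv=cv2.cvtColor(p["image"],cv2.COLOR_RGB2HSV)
m=(hsv[...,0]>100)&(hsv[...,0]<125)&(hsv[...,1]>130)
c=fcloud(p,m);c=c[(np.abs(c[:,0]-.585)<.04)&(np.abs(c[:,1]-.31)<.04)];print("head",len(c),c.min(0),c.max(0))
a=cv2.resize(p["image"][60:260,10:360],(700,400),interpolation=2);cv2.imwrite("pics/g4.png",a[:,:,::-1])
```

```text
[ 0.56162695 -0.04786124  0.21341531]
0.13726156161582315
sty 0.06 [ 0.5628 -0.0476  0.0607] 43
sty 0.08 [ 0.5635 -0.0477  0.0802] 74
sty 0.1 [ 0.5637 -0.0477  0.1   ] 80
sty 0.12 [ 0.5627 -0.0479  0.12  ] 95
sty 0.135 [ 0.5606 -0.0482  0.1312] 183
head 2 [0.57410375 0.29605971 0.02505832] [0.60358664 0.29925699 0.02600424]
```

View pics/g4.png

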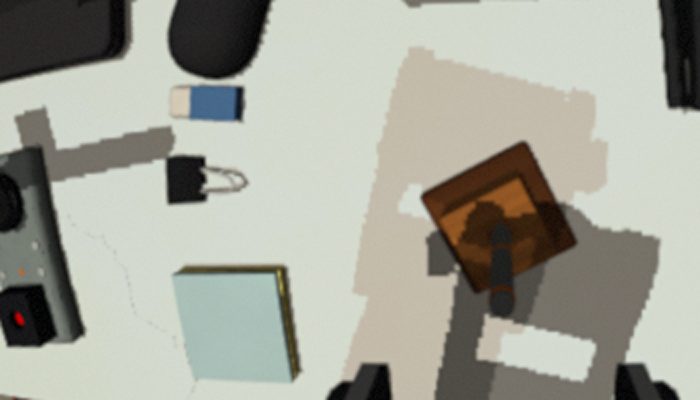

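Call:
apply_moves(motion=[3,-30,0,0,3,-40,0,0,3,-45,0,0,3,-45,0,0,3,-45,0,0])

```text
clock: 13.55
eef_pos: [0.5743, 0.159, 0.2084]
eef_rot: [3.141, -0.001, -0.005]
wrist_force: [-0.0, 0.0, 0.6]
opening: 0.0603
gripper_force: 0.0
```

Call:
apply_moves(motion=[3,-45,0,0,3,-45,0,0,3,-40,0,0,2,-25,0,0,0,0,0,0])

```text
clock: 14.05
eef_pos: [0.5851, 0.3153, 0.208]
eef_rot: [3.141, 0.006, -0.005]
wrist_force: [0.7, -1.2, 0.2]
opening: 0.0602
gripper_force: 0.0
```

Call:
apply_moves(motion=[0,0,0,0,0,0,0,0])

```text
clock: 14.25
eef_pos: [0.5861, 0.3113, 0.2092]
eef_rot: [3.141, -0.002, -0.003]
wrist_force: [-0.5, -0.1, 0.1]
opening: 0.0597
gripper_force: 0.0
```

Run:
```python
from h import *
print(get_obs()["eef_pos"])
p=grab_frame("wrist");c=fcloud(p,p["depth"]>0)
q=c[(np.abs(c[:,0]-.587)<.04)&(np.abs(c[:,1]-.31)<.04)]
h=q[(q[:,2]>.122)&(q[:,2]<.132)];print("head top",len(h),h.min(0),h.max(0),(h.min(0)+h.max(0))/2)
h=q[(q[:,2]>.097)&(q[:,2]<.132)];print("head",(h.min(0)+h.max(0))/2,h[:,0].max()-.014)
h=q[(q[:,2]>.133)&(q[:,2]<.142)];print("stud",len(h),h.mean(0) if len(h) else 0)
q=c[(c[:,0]>.64)&(np.abs(c[:,1]-.31)<.08)&(c[:,2]>.008)];print(np.percentile(q,[2,50,98],axis=0))
```

```text
[0.58611049 0.31129726 0.20917515]
head top 949 [0.57304418 0.3005772  0.12204444] [0.60073778 0.32740757 0.13163672] [0.58689098 0.31399239 0.12684058]
head [0.586898   0.31400188 0.11444799] 0.5867518158045945
stud 58 [0.58693299 0.31388756 0.13622883]
[[0.675571   0.23341069 0.02049911]
 [0.72321455 0.31043782 0.02330849]
 [0.77344136 0.38671926 0.02496675]]
```

Call:
apply_moves(motion=[0.8,-2.3,30,0,0,0,35,0,0,0,25,0,0,0,12,0,0,0,0,0])

```text
clock: 14.8
eef_pos: [0.5862, 0.3133, 0.1061]
eef_rot: [3.14, -0.002, -0.007]
wrist_force: [0.6, 0.1, 0.4]
opening: 0.0601
gripper_force: 0.0
```

Call:
apply_moves(motion=[0,0,0,0,0,0,0,0,0,0,0,0,0,0,0,0,0,0,0,0], fingers=0, squeeze=80)

```text
clock: 15.3
eef_pos: [0.5888, 0.3143, 0.1112]
eef_rot: [3.141, 0.0, 0.006]
wrist_force: [-1.0, -4.0, 5.6]
opening: 0.0257
gripper_force: 78.8
```

Call:
apply_moves(motion=[0,1,-6,0,0,0,-10,0,0,0,-10,0,0,0,-8,0,0,0,-6,0])

```text
clock: 15.8
eef_pos: [0.5886, 0.3141, 0.1493]
eef_rot: [-3.14, 0.0, -0.007]
wrist_force: [5.2, 1.3, -4.9]
opening: 0.0261
gripper_force: 80.6
```

Call:
apply_moves(motion=[0,0,-6,0,0,0,-6,0,0,0,-6,0,0,0,-8,0,0,0,0,0])

```text
clock: 16.3
eef_pos: [0.5886, 0.3142, 0.1759]
eef_rot: [-3.14, 0.0, -0.007]
wrist_force: [6.2, 0.6, -3.1]
opening: 0.0258
gripper_force: 80.5
```

Call:
apply_moves(motion=[1,0,-8,0,0.5,0,-8,0,0,0,-8,0,0,0,-6,0,0,0,0,0])

```text
clock: 16.8
eef_pos: [0.5887, 0.3141, 0.2051]
eef_rot: [-3.141, 0.0, -0.0]
wrist_force: [3.8, 2.2, -4.1]
opening: 0.0262
gripper_force: 80.5
```

Call:
apply_moves(motion=[0,0,-3,0,0,0,-2,0,0,0,0,0,0,0,0,0])

```text
clock: 17.2
eef_pos: [0.5886, 0.3141, 0.209]
eef_rot: [-3.141, 0.0, 0.0]
wrist_force: [3.8, 2.8, -3.6]
opening: 0.0259
gripper_force: 80.4
```

Call:
apply_moves(motion=[0,0,-2,0,0,0,-2,0,0,0,0,0,0,0,0,0])

```text
clock: 17.6
eef_pos: [0.5886, 0.3141, 0.2112]
eef_rot: [-3.141, 0.0, 0.001]
wrist_force: [6.2, 5.5, -8.3]
opening: 0.026
gripper_force: 81.3
```

Call:
apply_moves(motion=[0,0,-1.5,0,0,0,0,0,0,0,0,0,0,0,0,0])

```text
clock: 18.0
eef_pos: [0.5885, 0.3141, 0.2113]
eef_rot: [-3.141, 0.0, 0.002]
wrist_force: [7.5, 6.8, -12.3]
opening: 0.0258
gripper_force: 81.2
```

Run:
```python
from h import *
p=grab_frame("wrist");c=fcloud(p,p["depth"]>0)
hsv=cv2.cvtColor(p["image"],cv2.COLOR_RGB2HSV);m=(hsv[...,0]>100)&(hsv[...,0]<125)&(hsv[...,1]>130)
h=fcloud(p,m);h=h[(np.abs(h[:,0]-.587)<.03)&(np.abs(h[:,1]-.314)<.03)];print("head z",np.percentile(h[:,2],[1,99]))
p=grab_frame("scene");c=cloud(p,p["depth"]>0)
s=c[(np.abs(c[:,0]-.557)<.02)&(np.abs(c[:,1]+.045)<.02)&(c[:,2]>.052)&(c[:,2]<.16)];print("sty",s[:,2].max(),s.mean(0))
print(get_obs()["eef_pos"],get_obs()["wrist_force"],get_obs()["gripper_force"])
```

```text
head z [0.19758843 0.27238139]
sty 0.13586313916486592 [ 0.55499764 -0.04467233  0.09796984]
[0.58852332 0.3140389  0.21130872] [  8.32752048   5.33205513 -12.5528415 ] 81.24155044555664
```

```bash
python3 -c "
from plant import *
print(finish_job())"
```

```text
the job is handed in; nothing more can be done
None
```

The job is handed in. I pressed the button fully in with the stylus tip, put the stylus back upright in its stand, and am holding the mast's head at its second stop; `finish_job()` gave no verdict.

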